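Make up the hardware kits for a headboard and a bed base

ROBOT

A 6-joint arm with a two-finger parallel gripper is mounted at the origin on the work surface. World frame = base frame: x ahead of the robot, y to its left, z up, the work surface at z = 0. Lengths are in m, angles in rad, forces in N, time in s.
With the tool pointing down it reaches from about 0.25 to 0.725 m from the base axis. Payload 4 kg.
Tool frame: the origin (TCP) lies midway between the tips of the shut fingers; the grasp point (between the pads) lies 19 mm behind it (bot.grip_point_offset is the distance from the TCP to the grasp point, in m); z points along the fingers, y is the line along which they close (so a half turn about z gives the same grasp; the last joint's range is limited). The gripper opens to 85 mm and grips with 20 to 120 N. Pads are 22 mm wide; open, the fingers measure 114 mm over their backs; the gripper's body (76 mm by 85 mm) begins 54 mm behind the grasp point. The pads swing forward as they close: fully open they stand 13 mm farther back than shut.
Start: joints at [1.26, 0.241, 0.005, 1.335, 0, 1.571], TCP at [0.153, 0.476, 0.231] pointing down, gripper open.
Joint ranges: [-2.72, 2.72], [-1.05, 1.87], [-1.09, 1.28], [-1.99, 2.15], [-1.42, 1.44], [-3.14, 3.14]. Speed limits (rad/s): [2.79, 2.79, 3.14, 3.14, 3.14, 3.14].

INTERFACE

Orientations are given as a unit quaternion [x, y, z, w].
In Python, from workcell import bot gives the robot as it stands.
- The arm moves only by the tool step_arm, never from a script. Its argument "targets" is text: rows parted by semicolons, each of 7 numbers parted by spaces: the opening, from -1 (shut) to 1 (fully open), so that 0 is half open, then the shift along the world's x, y, z normalised to -1 to 1, where 1 is 0.5 m, then the turn, a rotation vector about the world's x, y, z normalised to -1 to 1, where 1 is pi/4 rad. In form: gripper x y z wx wy wz; .... A call has 1 to 10 rows; each row is the pose to reach, as a shift and turn from the pose commanded when the call began; what a row does not reach only later rows make up. A row lasts 1/12 s, in which the tool goes at most 41.7 mm and 7.16 degrees, less where a joint would pass 70% of its speed; a pose out of reach is approached as far as the arm can. A call with a number of a shift or a turn outside -1 to 1 is refused whole. A call with a gripper value outside its range is refused whole. The fingers move at their own pace and stop on an object; the grip force is fixed at half the most. Time passes only in rows, so rows that repeat a pose let the fingers close. It gives the time, the measured TCP pose, the force, the opening and the grip force at its end, in the units of the state.
- bot.get_obs(): the state, without advancing time (a new reading comes with each control period).
- bot.camera(name): name is "side" or "top" or "wrist"; returns the picture (480x640x3 uint8, red, green, blue); there is no depth.
- bot.camera_info(name): a dict with "vertical_fov" (degrees; the focal length in pixels is half the picture's height over the tangent of half this angle, whatever the lens; pixels are square), "cx", "cy" (the principal point, pixels), "pose" (4x4, takes a point from camera to world coordinates). Camera axes: x right, y up, looking along -z (the intrinsics and any distortion apply to the point x, -y, -z); pixel columns grow to the right and rows downward; lengths in m; the calibration is good to about 2 mm. A picture is of the moment at which its call begins: read the wrist's pose just before it. camera_info takes no time and is no camera call; for the wrist camera it gives the pose at the moment of the call.
- bot.job_done(): hands the job in; it is judged then, once.
The state is a dict: "clock": time; "joint_pos": joint angles; "joint_vel": joint speeds; "tau": joint torques, N m; "eef_pos": TCP position; "tool_rot": TCP orientation; "ft_force": force on the tool from outside, world axes, zero at the start; "ft_torque": the same for the moment, N m; "grip_width": finger opening in m; "grasp_force": force on a finger pad.
Only numpy, scipy, OpenCV 4.12 (cv2) and the standard library are available. Lean on these libraries where they do the work, as an engineer would, in place of code of your own. Each camera call takes 0.05 s, during which the arm holds its last target. There are 200 camera calls.

TASK

From the grey sorting tray make up two hardware kits: into the blue box, for the bed base, put the pale oak foot and the castor; into the red box, for the headboard, put the black knob bolt, the brass-coloured corner bracket and the green button. Give each part a compartment to itself and set it down on the compartment's floor, not dropped, standing the same way up as it stands now. Leave the dark walnut foot where it is in the tray, and do not disturb the drill and the ear defenders.

Things in the scene. Friction and masses are not known exactly. Their poses are not given: they have to be found in the camera images.
- oak_foot_mid (a point): turned bun foot of pale oak wood, 52 mm across its belly (a straight band 17 to 27 mm up), 44 mm high, with an 8 mm steel stud 14 mm long on top (58 mm in all); round, it stands on a 34 mm wide base, stud up, z up. This point is on its axis, 22 mm above its underside. About 85 g
- castor_wheels (a point): black twin-wheel furniture castor standing on its 56 x 56 x 3 mm steel screw plate, wheels up, 55 mm high. Two 44 mm wheels side by side on a fixed axle along this point's y; 46 mm over the wheels' flat outer faces; they do not turn. This point is the middle of the axle, on the castor's centre line, 33 mm above its underside; x and y run along the plate's edges, z up. About 110 g
- knob_mid (a point): headboard bolt: a black lobed hand knob, 38 mm across and 22 mm high, lying on its face with a short 18 mm wide hub and an 8 mm steel stud standing up from it, 52 mm high in all; may be gripped at any yaw. This point is on its axis, 11 mm above its underside; z up. About 60 g
- bracket_mid (a point): brass-coloured steel corner bracket, 46 mm long (x) by 34 mm wide (y) by 46 mm high, lying on its base flange, the other flange standing upright at its -x end, both 4 mm thick; two triangular side webs join them and make its outer side faces, 34 mm apart across y, sloping down from the top of the upright flange to the +x end of the base. This point lies midway between the webs, 22 mm above the underside, 8 mm from the base's centre towards the upright flange; z up. About 75 g
- button_mid (a point): green covered upholstery button, 36 mm across (straight side from 4 to 10 mm up), 16 mm high, lying domed green face up; round. This point is on its axis, 8 mm above its underside; z up. About 18 g
- walnut_foot_mid (a point): turned bun foot of dark walnut wood, 52 mm across its belly (a straight band 17 to 27 mm up), 44 mm high, with an 8 mm steel stud 14 mm long on top (58 mm in all); round, it stands on a 34 mm wide base, stud up, z up. Not wanted: it stays in the tray. This point is on its axis, 22 mm above its underside. (The sorting tray: fixed, pale grey, 360 x 250 mm, rim 14 mm high, its floor 4 mm above the bench; the six parts stand on it about 110 mm apart, at least 90 mm)
- blue_box: Blue plastic kit box, fixed to the bench, 256 mm long (its x) by 140 mm wide (its y) by 30 mm high, walls and floor 4 mm thick, open at the top. Two dividers, 26 mm high, part it along its length into three equal compartments, each 80 mm (x) by 132 mm (y) inside, with centres at x = -84, 0 and +84 mm, y = 0. Origin: centre of its underside; inner floor at z = 4 mm
- red_box: Red plastic kit box, fixed to the bench, 256 mm long (its x) by 140 mm wide (its y) by 30 mm high, walls and floor 4 mm thick, open at the top. Two dividers, 26 mm high, part it along its length into three equal compartments, each 80 mm (x) by 132 mm (y) inside, with centres at x = -84, 0 and +84 mm, y = 0. Origin: centre of its underside; inner floor at z = 4 mm
- drill: yellow and black cordless drill lying on its side, about 225 mm (its y) by 200 mm (its x, from -31 to +166 mm) by 64 mm high, beyond the tray; to be left alone. Origin on the bench under the middle of the motor housing
- ear_defenders: yellow ear defenders lying on the bench, two cups 72 mm across and a black headband, about 175 mm (its y) by 170 mm (its x, from -36 to +136 mm) by 73 mm high, beyond the tray; to be left alone. Origin on the bench between the cups
Mind the look-alikes: they are no part of the job. Of the things that look like the part that bears button_mid, the smallest one is meant. Several things look just like the part that bears oak_foot_mid: the one meant starts nearest to the robot's base.

How it is judged:
At the end, for the whole second after the job is handed in: Each part alone in a compartment of its own box (its point within 36 mm of the compartment's centre along the box, 62 mm across it), on the floor (height within 6 mm), upright within 0.15 rad and at rest; the walnut foot upright within 20 mm of its start (x of oak_foot_mid in the frame of blue_box between -0.122 and 0.122 m and y of oak_foot_mid in the frame of blue_box between -0.066 and 0.066 m and z of oak_foot_mid in the frame of blue_box between 0.02 and 0.032 m and angle between each of oak_foot_mid, castor_wheels, knob_mid, bracket_mid, button_mid, walnut_foot_mid's own z axis and vertical below 0.15 rad and linear speed of each of oak_foot, castor, knob_bolt, bracket, button below 0.02 m/s and angular speed of each of oak_foot, castor, knob_bolt, bracket, button below 0.2 rad/s and x of castor_wheels in the frame of blue_box between -0.122 and 0.122 m and y of castor_wheels in the frame of blue_box between -0.066 and 0.066 m and z of castor_wheels in the frame of blue_box between 0.031 and 0.043 m and x of knob_mid in the frame of red_box between -0.122 and 0.122 m and y of knob_mid in the frame of red_box between -0.066 and 0.066 m and z of knob_mid in the frame of red_box between 0.009 and 0.021 m and x of bracket_mid in the frame of red_box between -0.122 and 0.122 m and y of bracket_mid in the frame of red_box between -0.066 and 0.066 m and z of bracket_mid in the frame of red_box between 0.02 and 0.032 m and x of button_mid in the frame of red_box between -0.122 and 0.122 m and y of button_mid in the frame of red_box between -0.066 and 0.066 m and z of button_mid in the frame of red_box between 0.006 and 0.018 m and not (x of oak_foot_mid in the frame of blue_box between -0.126 and -0.042 m and x of castor_wheels in the frame of blue_box between -0.126 and -0.042 m) and not (x of oak_foot_mid in the frame of blue_box between -0.042 and 0.042 m and x of castor_wheels in the frame of blue_box between -0.042 and 0.042 m) and not (x of oak_foot_mid in the frame of blue_box between 0.042 and 0.126 m and x of castor_wheels in the frame of blue_box between 0.042 and 0.126 m) and not (x of knob_mid in the frame of red_box between -0.126 and -0.042 m and x of bracket_mid in the frame of red_box between -0.126 and -0.042 m) and not (x of knob_mid in the frame of red_box between -0.042 and 0.042 m and x of bracket_mid in the frame of red_box between -0.042 and 0.042 m) and not (x of knob_mid in the frame of red_box between 0.042 and 0.126 m and x of bracket_mid in the frame of red_box between 0.042 and 0.126 m) and not (x of knob_mid in the frame of red_box between -0.126 and -0.042 m and x of button_mid in the frame of red_box between -0.126 and -0.042 m) and not (x of knob_mid in the frame of red_box between -0.042 and 0.042 m and x of button_mid in the frame of red_box between -0.042 and 0.042 m) and not (x of knob_mid in the frame of red_box between 0.042 and 0.126 m and x of button_mid in the frame of red_box between 0.042 and 0.126 m) and not (x of bracket_mid in the frame of red_box between -0.126 and -0.042 m and x of button_mid in the frame of red_box between -0.126 and -0.042 m) and not (x of bracket_mid in the frame of red_box between -0.042 and 0.042 m and x of button_mid in the frame of red_box between -0.042 and 0.042 m) and not (x of bracket_mid in the frame of red_box between 0.042 and 0.126 m and x of button_mid in the frame of red_box between 0.042 and 0.126 m) and distance of walnut_foot_mid from where it was at the start of the episode below 0.02 m); the robot touches nothing.
It fails at once if the walnut foot was moved more than 20 mm or lifted (distance of walnut_foot_mid from where it was at the start of the episode above 0.02 m).
It fails at once if the drill was moved more than 15 mm (distance of drill from where it was at the start of the episode above 0.015 m).
It fails at once if the ear defenders were moved more than 15 mm (distance of ear_defenders from where it was at the start of the episode above 0.015 m).
It fails at once if a part was dropped (moving faster than 0.7 m/s within about 20 mm of the floor it comes to rest on) ((linear speed of oak_foot above 0.7 m/s and height (world z) of oak_foot_mid below 0.046 m) or (linear speed of castor above 0.7 m/s and height (world z) of castor_wheels below 0.057 m) or (linear speed of knob_bolt above 0.7 m/s and height (world z) of knob_mid below 0.035 m) or (linear speed of bracket above 0.7 m/s and height (world z) of bracket_mid below 0.046 m) or (linear speed of button above 0.7 m/s and height (world z) of button_mid below 0.032 m)).
It also fails if it takes over 128 s, if anything falls off the work surface, if the arm or the gripper's body presses on something with over 40 N, if the wrist force passes 120 N, or if a joint passes its speed limit or range.

## Working session

There is one attempt and no reset: what is moved stays moved. The work goes in short steps, Python scripts to look and compute and a tool call to move; the robot and the scene stay as the last step left them, time stands still between calls to the robot, and variables do not carry over. Pictures are saved under pics/ and viewed, at most 14 in all, crops included, and the job is handed in when it is done.

Besides the shell and the picture viewer there is one more tool, called as name(argument=value, ...) on one line, values as JSON. step_arm: Moves the arm, as the interface text tells. Scaled input: -1 to 1 covers 0.5 m each way for a shift and pi/4 rad each way for a turn. Its arguments: {"type":"object","properties":{"targets":{"type":"string"}},"required":["targets"]}

```bash
mkdir -p pics
cat > h.py <<'E'
from workcell import bot
import numpy as np, cv2
def K(n):
    i=bot.camera_info(n); f=240/np.tan(np.radians(i["vertical_fov"])/2)
    return i,f
def snap(n,fn):
    i,f=K(n); im=bot.camera(n); cv2.imwrite(f"pics/{fn}.png",cv2.cvtColor(im,cv2.COLOR_RGB2BGR)); np.savez(f"pics/{fn}.npz",im=im,P=i["pose"],f=f,cx=i["cx"],cy=i["cy"]); return im
def ray(fn,u,v,z):
    d=np.load(f"pics/{fn}.npz"); r=d["P"][:3,:3]@np.array([(u-d["cx"])/d["f"],-(v-d["cy"])/d["f"],-1.]); o=d["P"][:3,3]
    return o+r*(z-o[2])/r[2]
def proj(fn,p):
    d=np.load(f"pics/{fn}.npz"); q=d["P"][:3,:3].T@(np.array(p)-d["P"][:3,3]); return d["cx"]+d["f"]*q[0]/-q[2], d["cy"]-d["f"]*q[1]/-q[2]
E
python3 - <<'E'
from h import *
for n in("top","side","wrist"):
    snap(n,n+"0"); i=bot.camera_info(n); print(n,{k:(np.round(v,3).tolist() if k=="pose" else v) for k,v in i.items()})
o=bot.get_obs(); print(o)
E
```

```text
top {'vertical_fov': 51.53694638045841, 'cx': 328.2238353621926, 'cy': 247.99668519305132, 'pose': [[0.013, 0.996, -0.088, 0.461], [-1.0, 0.012, -0.012, -0.054], [-0.011, 0.088, 0.996, 1.154], [0.0, 0.0, 0.0, 1.0]]}
side {'vertical_fov': 55.554367929457065, 'cx': 314.73206552062953, 'cy': 241.298557445733, 'pose': [[-0.971, 0.167, -0.171, 0.406], [-0.238, -0.675, 0.698, 0.595], [0.001, 0.719, 0.696, 0.673], [0.0, 0.0, 0.0, 1.0]]}
wrist {'vertical_fov': 69.53627215125886, 'cx': 324.5728164642539, 'cy': 248.20459363724234, 'pose': [[0.306, -0.917, -0.257, 0.087], [0.952, 0.294, 0.084, 0.498], [-0.002, -0.27, 0.963, 0.374], [0.0, 0.0, 0.0, 1.0]]}
{'clock': 0.15, 'joint_pos': array([ 1.26001909e+00,  2.41249269e-01,  4.08604206e-03,  1.33521161e+00,
       -4.12001785e-06,  1.57082327e+00]), 'joint_vel': array([-0.00024184, -0.00215268,  0.00251931, -0.00055669, -0.00113335,
        0.00041277]), 'tau': array([-4.05415576e-04, -3.72634399e+01,  2.52638286e+01,  1.23427872e-02,
       -2.69335948e-05,  7.23713356e-06]), 'eef_pos': array([0.15276037, 0.47561123, 0.23063279]), 'tool_rot': array([ 1.54777305e-01,  9.87949069e-01, -7.80068562e-04, -1.20102995e-04]), 'ft_force': array([ 0.16039665, -0.94882373, -0.54079615]), 'ft_torque': array([ 0.03897282, -0.02846284,  0.01146563]), 'grasp_force': 0.0, 'grip_width': 0.08545618504109105}
```

View pics/top0.png

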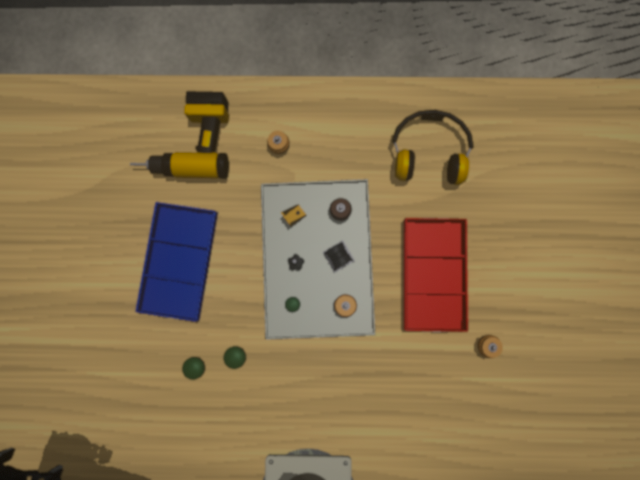

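View pics/side0.png

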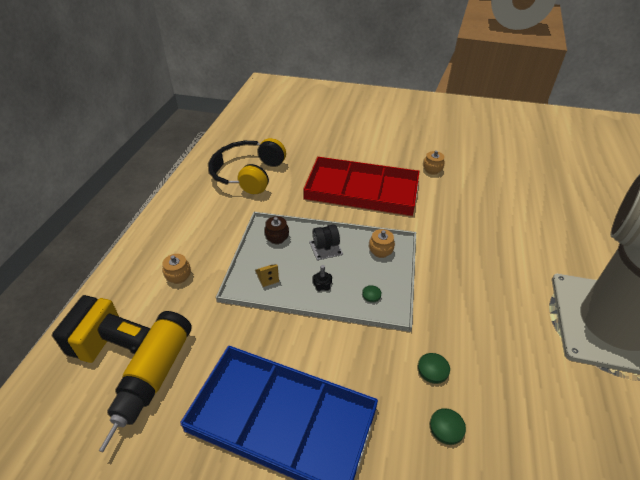

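Top view: oak-foot candidates are at (345,305) in the tray, (278,142), and (490,347). The dark foot at (340,209) is walnut. The one in the tray looks nearest to the base. Button candidates are (293,304), which is the smallest, (234,357) and (194,368). Other parts: castor (338,256), knob (296,262), bracket (293,214).

```bash
cat >> h.py <<'E'
def blobs(im,lo,hi,amin=60,roi=None):
    h=cv2.cvtColor(im,cv2.COLOR_RGB2HSV); m=cv2.inRange(h,np.array(lo),np.array(hi))
    if roi: k=np.zeros_like(m); x0,y0,x1,y1=roi; k[y0:y1,x0:x1]=1; m=m*k
    m=cv2.morphologyEx(m,cv2.MORPH_CLOSE,np.ones((5,5)))
    c,_=cv2.findContours(m,cv2.RETR_EXTERNAL,cv2.CHAIN_APPROX_NONE)
    return sorted([k for k in c if cv2.contourArea(k)>amin],key=cv2.contourArea,reverse=True)
E
python3 - <<'E'
from h import *
im=np.load("pics/top0.npz")["im"]
for nm,lo,hi,z in(("blue",(105,120,40),(130,255,255),.03),("red",(0,170,60),(6,255,255),.03)):
    c=blobs(im,lo,hi)[0]; b=cv2.boxPoints(cv2.minAreaRect(c)); w=np.array([ray("top0",*p,z)[:2] for p in b])
    d=[np.linalg.norm(w[i]-w[(i+1)%4]) for i in range(4)]; k=int(np.argmax(d)); e=w[(k+1)%4]-w[k]
    print(nm,w.mean(0).round(4),np.round(d,3),"long-axis deg",np.degrees(np.arctan2(e[1],e[0])).round(1))
for c in blobs(im,(40,60,20),(85,255,255),30):
    (x,y),r=cv2.minEnclosingCircle(c); print("green",x,y,r,ray("top0",x,y,.012).round(4))
for n,u,v,z in(("oak",345,305.5,.03),("oakB",278,142,.026),("oakC",490,347,.026),("walnut",340,209,.03),("castor",338,256,.05),("knob",296,262,.02),("bracket",293,214,.02),("button",293,304,.012)):
    p=ray("top0",u,v,z); print(n,p.round(3),np.hypot(*p[:2]).round(3))
cr=cv2.cvtColor(im[175:345,255:380],cv2.COLOR_RGB2BGR); cv2.imwrite("pics/crop0.png",cv2.resize(cr,None,fx=3.5,fy=3.5,interpolation=cv2.INTER_CUBIC))
E
```

```text
blue [0.5271 0.3043] [0.25  0.142 0.249 0.139] long-axis deg -7.3
red [ 0.5046 -0.2826] [0.141 0.25  0.138 0.25 ] long-axis deg -0.0
green 193.01315307617188 367.6842041015625 10.134450912475586 [0.2863 0.2619 0.012 ]
green 234.3780517578125 357.1341552734375 9.88801097869873 [0.3111 0.1687 0.012 ]
green 292.0 303.81817626953125 6.546180725097656 [0.433  0.0403 0.012 ]
oak [ 0.431 -0.08   0.03 ] 0.439
oakB [0.807 0.079 0.026] 0.811
oakC [ 0.343 -0.405  0.026] 0.531
walnut [ 0.65  -0.067  0.03 ] 0.654
castor [ 0.541 -0.063  0.05 ] 0.545
knob [0.528 0.032 0.02 ] 0.529
bracket [0.639 0.041 0.02 ] 0.64
button [0.433 0.038 0.012] 0.434
```

View pics/crop0.png

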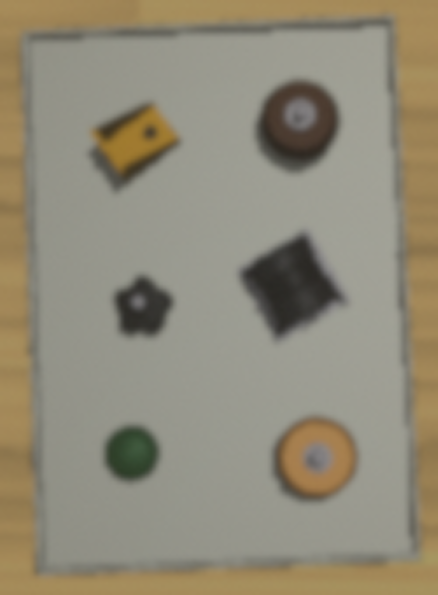

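The crop confirms the pale oak foot at crop (316,457) and the small green button at (131,452). The oak foot is nearest the base at 0.44 m, against 0.53 and 0.81 m. The castor and bracket are turned by about 30°, so I'll look from the wrist.

step_arm(targets="1 0.73 -0.95 0.06 0 0 0.396;1 0.73 -0.95 0.06 0 0 0.396;1 0.73 -0.95 0.06 0 0 0.396;1 0.73 -0.95 0.06 0 0 0.396;1 0.73 -0.95 0.06 0 0 0.396;1 0.73 -0.95 0.06 0 0 0.396;1 0.73 -0.95 0.06 0 0 0.396;1 0.73 -0.95 0.06 0 0 0.396;1 0.73 -0.95 0.06 0 0 0.396;1 0.73 -0.95 0.06 0 0 0.396")

```text
clock: 0.98
eef_pos: [0.4031, 0.1496, 0.2519]
tool_rot: [-0.0, 1.0, 0.0, 0.0]
ft_force: [1.3, -0.3, -1.1]
grip_width: 0.0854
grasp_force: 0.0
```

step_arm(targets="1 0.19 -0.29 0.016 0 0 0;1 0.19 -0.29 0.016 0 0 0;1 0.19 -0.29 0.016 0 0 0;1 0.19 -0.29 0.016 0 0 0;1 0.19 -0.29 0.016 0 0 0;1 0.19 -0.29 0.016 0 0 0;1 0.19 -0.29 0.016 0 0 0")

```text
clock: 1.57
eef_pos: [0.4969, 0.0064, 0.2592]
tool_rot: [0.001, 1.0, 0.0, -0.001]
ft_force: [-0.4, 0.5, -0.8]
grip_width: 0.0855
grasp_force: 0.0
```

Run:
```python
from h import *
o=bot.get_obs(); print(o["eef_pos"],o["joint_pos"].round(2),o["ft_force"]); im=snap("wrist","w1")
print(bot.camera_info("wrist")["pose"].round(3).tolist())
```

```text
[0.49691211 0.00643422 0.25917972] [0.01 0.23 0.06 1.41 0.   0.01] [-0.41751602  0.47429509 -0.82510231]
[[-0.001, -0.963, -0.269, 0.428], [1.0, -0.001, -0.001, 0.008], [0.0, -0.269, 0.963, 0.403], [0.0, 0.0, 0.0, 1.0]]
```

View pics/w1.png

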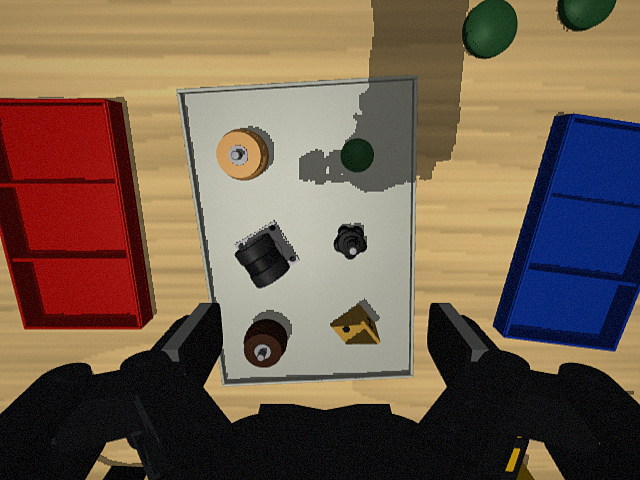

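Run:
```python
from h import *
im=cv2.imread("pics/w1.png"); a=im[210:300,220:310]; b=im[290:360,315:395]
a=cv2.convertScaleAbs(a,alpha=2.2); r=lambda q:cv2.resize(q,(400,400*q.shape[0]//q.shape[1]),interpolation=cv2.INTER_CUBIC)
A,B=r(a),r(b); B=np.vstack([B,np.zeros((A.shape[0]-B.shape[0],400,3),np.uint8)]); cv2.imwrite("pics/crop1.png",np.hstack([A,B]))
# measurements
print("oak top stud",ray("w1",237,155,.062),"oak disc"); h=np.load("pics/w1.npz")["im"]
for nm,lo,hi,z,roi in(("oak",(8,90,80),(22,255,255),.026,(210,115,280,190)),("walnut",(0,60,20),(15,255,120),.026,(235,310,295,375)),("green",(45,100,10),(90,255,255),.012,(330,130,385,185)),("blue",(105,120,30),(130,255,255),.03,None),("red",(0,170,60),(6,255,255),.03,None)):
    c=blobs(h,lo,hi,100,roi)[0]; (x,y),rr=cv2.minEnclosingCircle(c); print(nm,round(x),round(y),round(rr,1),ray("w1",x,y,z).round(4))
print("knob stud",ray("w1",352,250,.056),"knob ctr",ray("w1",349,241,.02))
for n,u,v,z in(("blue NE",575,115,.03),("blue S l",497,330,.03),("blue S r",612,350,.03),("red top r",108,100,.03),("red bot r",142,328,.03),("red bot l",26,328,.03)): print(n,ray("w1",u,v,z).round(3))
```

```text
oak top stud [ 0.43085341 -0.07591855  0.062     ] oak disc
oak 241 155 26.2 [ 0.431  -0.0801  0.026 ]
walnut 264 343 24.3 [ 0.6532 -0.0664  0.026 ]
green 357 155 16.6 [0.4311 0.0426 0.012 ]
blue 573 231 126.1 [0.5121 0.2822 0.03  ]
red 70 214 134.2 [ 0.4925 -0.2698  0.03  ]
knob stud [0.52671983 0.03601852 0.056     ] knob ctr [0.5262604  0.03534552 0.02      ]
blue NE [0.392 0.261 0.03 ]
blue S l [0.634 0.214 0.03 ]
blue S r [0.661 0.358 0.03 ]
red top r [ 0.378 -0.209  0.03 ]
red bot r [ 0.631 -0.211  0.03 ]
red bot l [ 0.631 -0.35   0.03 ]
```

View pics/crop1.png

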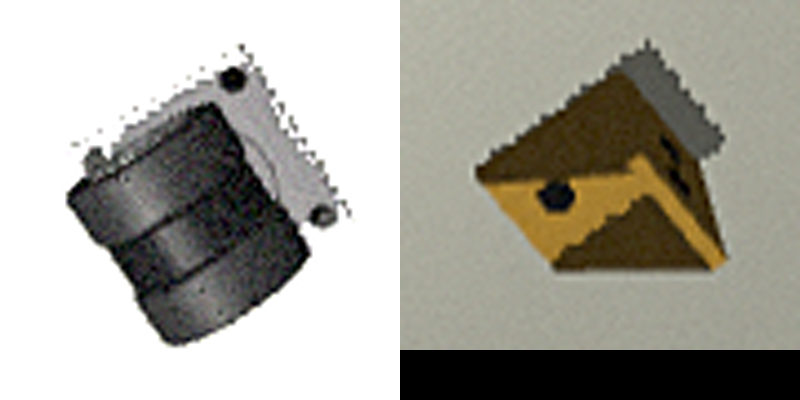

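Wrist view: oak foot at (241,155), button (357,155), castor (263,261) and knob (350,243). The bracket is at (355,325) with its upright flange toward the upper right, and the walnut foot is at (264,343). The castor axle is about 31° from world x, and the line across the bracket's webs is about 34°.

Run:
```python
from h import *
c=ray("w1",263.2,260.6,.037); print("castor w1",c.round(4),"top",ray("top0",338,256,.045).round(4))
B=np.array([ray("w1",331,325,.006),ray("w1",346,344,.006),ray("w1",360,305,.004),ray("w1",375,324,.004)])[:,:2]
m=B.mean(0); e=B[:2].mean(0)-B[2:].mean(0); print("bracket sizes",np.linalg.norm(e),np.linalg.norm(B[0]-B[1]),"ang",np.degrees(np.arctan2(e[1],e[0])),"ctr",m,"mid",m-.008*e/np.linalg.norm(e))
print(proj("top0",[.431,-.08,.026]),bot.get_obs()["eef_pos"])
```

```text
castor w1 [ 0.5443 -0.0607  0.037 ] top [ 0.5415 -0.0634  0.045 ]
bracket sizes 0.04546394617209411 0.03345390483603976 ang -53.442149437747446 ctr [0.64007143 0.04349982] mid [0.63530636 0.04992587]
(np.float64(344.75783089378604), np.float64(305.5552176984527)) [0.49658035 0.0071744  0.25938557]
```

step_arm(targets="0.7 -0.13 -0.165 -0.2 0 0 0;0.7 -0.13 -0.165 -0.2 0 0 0;0.7 -0.13 -0.165 -0.2 0 0 0;0.7 -0.13 -0.165 -0.2 0 0 0;0.7 -0.13 -0.165 -0.2 0 0 0;0.7 -0.13 -0.165 -0.2 0 0 0;0.7 -0.13 -0.165 -0.2 0 0 0")

```text
clock: 2.2
eef_pos: [0.4337, -0.0748, 0.1611]
tool_rot: [-0.001, 1.0, 0.0, 0.001]
ft_force: [0.8, -0.8, 0.0]
grip_width: 0.0724
grasp_force: 0.0
```

step_arm(targets="0.7 -0.006 -0.01 -0.1 0 0 0;0.7 -0.006 -0.01 -0.18 0 0 0;0.7 -0.006 -0.01 -0.24 0 0 0;0.7 -0.006 -0.01 -0.28 0 0 0;0.7 -0.006 -0.01 -0.306 0 0 0;0.7 -0.006 -0.01 -0.306 0 0 0;0.7 -0.006 -0.01 -0.306 0 0 0")

```text
clock: 2.78
eef_pos: [0.4309, -0.0801, 0.0074]
tool_rot: [-0.001, 1.0, 0.0, 0.001]
ft_force: [0.3, 0.4, 0.6]
grip_width: 0.0723
grasp_force: 0.0
```

step_arm(targets="-1 0 0 0 0 0 0;-1 0 0 0 0 0 0;-1 0 0 0 0 0 0;-1 0 0 0 0 0 0;-1 0 0 0 0 0 0;-1 0 0 0 0 0 0;-1 0 0 0 0 0 0;-1 0 0 0 0 0 0")

```text
clock: 3.45
eef_pos: [0.4317, -0.0808, 0.009]
tool_rot: [-0.0, 1.0, 0.0, 0.003]
ft_force: [0.3, 2.9, 6.4]
grip_width: 0.0497
grasp_force: 62.1
```

step_arm(targets="-1 0 0 0.02 0 0 0;-1 0 0 0.08 0 0 0;-1 0 0 0.16 0 0 0;-1 0 0 0.24 0 0 0;-1 0 0 0.3 0 0 0;-1 0 0 0.3 0 0 0")

```text
clock: 3.95
eef_pos: [0.4344, -0.0819, 0.1645]
tool_rot: [-0.0, 1.0, -0.001, 0.007]
ft_force: [0.2, -1.0, -0.2]
grip_width: 0.0498
grasp_force: 62.7
```

step_arm(targets="-1 0.006 0.06 0 0 0 -0.05;-1 0.01 0.14 0 0 0 -0.1;-1 0.015 0.22 0 0 0 -0.15;-1 0.02 0.3 0 0 0 -0.2;-1 0.02 0.38 0 0 0 -0.2;-1 0.024 0.46 0 0 0 -0.2;-1 0.024 0.54 0 0 0 -0.2;-1 0.024 0.62 0 0 0 -0.2;-1 0.024 0.7 0 0 0 -0.2;-1 0.024 0.77 0 0 0 -0.2")

```text
clock: 4.78
eef_pos: [0.4409, 0.3066, 0.157]
tool_rot: [0.078, 0.997, 0.0, 0.0]
ft_force: [0.5, -0.1, -0.3]
grip_width: 0.0497
grasp_force: 62.7
```

step_arm(targets="-1 0.006 0.02 -0.06 0 0 0;-1 0.006 0.02 -0.13 0 0 0;-1 0.006 0.02 -0.2 0 0 0;-1 0.006 0.02 -0.25 0 0 0;-1 0.006 0.02 -0.28 0 0 0;-1 0.006 0.02 -0.29 0 0 0;-1 0.006 0.02 -0.294 0 0 0;-1 0.006 0.02 -0.294 0 0 0")

```text
clock: 5.45
eef_pos: [0.4446, 0.3141, 0.01]
tool_rot: [0.078, 0.997, 0.0, 0.0]
ft_force: [0.2, 0.2, -1.0]
grip_width: 0.0497
grasp_force: 62.7
```

step_arm(targets="-1 0 0 -0.002 0 0 0;-1 0 0 -0.002 0 0 0;0.6 0 0 -0.002 0 0 0;0.6 0 0 -0.002 0 0 0;0.6 0 0 -0.002 0 0 0;0.6 0 0 0.04 0 0 0;0.6 0 0 0.12 0 0 0;0.6 0 0 0.2 0 0 0;0.6 0 0 0.28 0 0 0;0.6 0 0 0.36 0 0 0")

```text
clock: 6.28
eef_pos: [0.4441, 0.3138, 0.192]
tool_rot: [0.078, 0.997, 0.0, 0.0]
ft_force: [0.5, 0.3, -0.6]
grip_width: 0.0683
grasp_force: 0.0
```

Run:
```python
from h import *
o=bot.get_obs(); print(o["eef_pos"],o["grip_width"]); im=snap("wrist","w2"); cv2.imwrite("pics/w2s.png",cv2.resize(cv2.cvtColor(im,cv2.COLOR_RGB2BGR),(400,300)))
```

```text
[0.44414089 0.31378096 0.19196106] 0.0683365219472635
```

View pics/w2s.png

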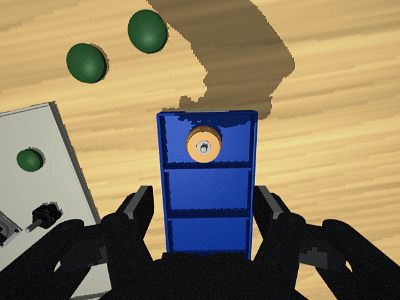

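The oak foot stands upright in the near blue compartment at (204,146). Next is the castor.

step_arm(targets="0.6 0.02 -0.08 0 0 0 -0.15;0.6 0.04 -0.16 0 0 0 -0.3;0.6 0.06 -0.24 0 0 0 -0.45;0.6 0.08 -0.32 0 0 0 -0.6;0.6 0.1 -0.4 0 0 0 -0.75;0.6 0.12 -0.48 0 0 0 -0.9;0.6 0.14 -0.56 0 0 0 -0.9;0.6 0.16 -0.64 0 0 0 -0.9;0.6 0.18 -0.7 0 0 0 -0.9;0.6 0.18 -0.7 0 0 0 -0.9")

```text
clock: 7.17
eef_pos: [0.536, -0.0416, 0.1898]
tool_rot: [0.422, 0.907, -0.001, 0.001]
ft_force: [0.5, 0.4, -0.9]
grip_width: 0.0682
grasp_force: 0.0
```

step_arm(targets="0.6 0.018 -0.05 -0.06 0 0 -0.1;0.6 0.018 -0.05 -0.1 0 0 -0.21;0.6 0.018 -0.05 -0.1 0 0 -0.21;0.6 0.018 -0.05 -0.1 0 0 -0.21;0.6 0.018 -0.05 -0.1 0 0 -0.21")

```text
clock: 7.58
eef_pos: [0.5438, -0.0602, 0.1408]
tool_rot: [0.491, 0.871, 0.0, 0.0]
ft_force: [1.1, -0.1, -0.5]
grip_width: 0.0682
grasp_force: 0.0
```

Run:
```python
from h import *
o=bot.get_obs(); print(o["eef_pos"],o["tool_rot"],o["grip_width"]); im=snap("wrist","w3")
cv2.imwrite("pics/w3s.png",cv2.convertScaleAbs(cv2.cvtColor(im,cv2.COLOR_RGB2BGR),alpha=1.6))
print(proj("w3",[.543,-.062,.037]))
```

```text
[ 0.54377584 -0.06018347  0.14082448] [4.90718680e-01 8.71317928e-01 3.19440371e-04 3.79625490e-04] 0.06821005627548525
(np.float64(322.4747070318404), np.float64(249.74476473282357))
```

View pics/w3s.png

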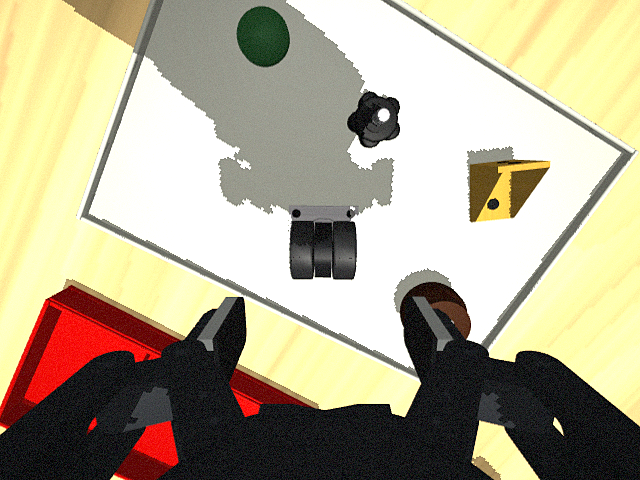

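The castor at (323,250) is aligned with the fingers, so I'm descending.

step_arm(targets="0.6 -0.002 -0.004 -0.07 0 0 0;0.6 -0.002 -0.004 -0.14 0 0 0;0.6 -0.002 -0.004 -0.2 0 0 0;0.6 -0.002 -0.004 -0.24 0 0 0;0.6 -0.002 -0.004 -0.252 0 0 0;0.6 -0.002 -0.004 -0.252 0 0 0;-1 -0.002 -0.004 -0.252 0 0 0;-1 -0.002 -0.004 -0.252 0 0 0;-1 -0.002 -0.004 -0.252 0 0 0;-1 -0.002 -0.004 -0.252 0 0 0")

```text
clock: 8.47
eef_pos: [0.5447, -0.0631, 0.0163]
tool_rot: [0.492, 0.871, 0.001, 0.002]
ft_force: [0.5, 1.6, 7.1]
grip_width: 0.0451
grasp_force: 61.8
```

step_arm(targets="-1 0 0 0 0 0 0;-1 0 0 0 0 0 0;-1 0 0 0 0 0 0;-1 0 0 0 0 0 0")

```text
clock: 8.8
eef_pos: [0.5447, -0.0631, 0.0163]
tool_rot: [0.492, 0.871, 0.001, 0.002]
ft_force: [-0.0, 0.9, 6.9]
grip_width: 0.0454
grasp_force: 61.8
```

step_arm(targets="-1 0 0 0.02 0 0 0;-1 0 0 0.08 0 0 0;-1 0 0 0.16 0 0 0;-1 0 0 0.24 0 0 0;-1 0 0 0.28 0 0 0;-1 0 0 0.28 0 0 0")

```text
clock: 9.3
eef_pos: [0.5462, -0.0635, 0.161]
tool_rot: [0.492, 0.871, 0.002, 0.006]
ft_force: [0.8, -0.5, -0.3]
grip_width: 0.0455
grasp_force: 61.5
```

step_arm(targets="-1 0 0.06 0 0 0 0.14;-1 0 0.14 0 0 0 0.28;-1 -0.01 0.22 0 0 0 0.42;-1 -0.01 0.3 0 0 0 0.56;-1 -0.02 0.38 0 0 0 0.7;-1 -0.02 0.46 0 0 0 0.84;-1 -0.03 0.54 0 0 0 0.98;-1 -0.036 0.62 0 0 0 1;-1 -0.036 0.7 0 0 0 1;-1 -0.036 0.735 0 0 0 1")

```text
clock: 10.13
eef_pos: [0.5229, 0.3091, 0.153]
tool_rot: [0.119, 0.993, 0.001, -0.001]
ft_force: [1.0, 0.2, -0.4]
grip_width: 0.045
grasp_force: 61.8
```

step_arm(targets="-1 0 0 -0.06 0 0 0.11;-1 0 0 -0.12 0 0 0.11;-1 0 0 -0.18 0 0 0.11;-1 0 0 -0.2 0 0 0.11;-1 0 0 -0.2 0 0 0.11")

```text
clock: 10.55
eef_pos: [0.5211, 0.3026, 0.0498]
tool_rot: [0.078, 0.997, -0.003, -0.004]
ft_force: [-0.9, -0.4, -0.8]
grip_width: 0.0455
grasp_force: 61.7
```

Run:
```python
from h import *
im=np.load("pics/w2.npz")["im"]; g=im[:,:,2].astype(int)
for u in(300,370): print(u,[(v,int(g[v,u])) for v in range(160,400,3)][0:0], [v for v in range(161,400) if abs(g[v+1,u]-g[v-1,u])>25])
for uv in((261,178),(413,178),(264,270),(404,268),(266,348),(402,342)): print(uv,ray("w2",*uv,.028).round(4))
cv2.imwrite("pics/w2c.png",cv2.cvtColor(im[160:430,220:450],cv2.COLOR_RGB2BGR).repeat(2,0).repeat(2,1))
```

```text
300 [] [177, 179, 192, 193, 194, 215, 216, 217, 230, 231, 240, 241, 243, 244, 245, 259, 260, 269, 270, 271, 334, 335, 348, 349, 350]
370 [] [179, 201, 202, 203, 258, 259, 268, 269, 270, 333, 334, 347, 348, 349]
(261, 178) [0.3895 0.267  0.028 ]
(413, 178) [0.4102 0.3982 0.028 ]
(264, 270) [0.4733 0.2523 0.028 ]
(404, 268) [0.4919 0.3826 0.028 ]
(266, 348) [0.555  0.2375 0.028 ]
(402, 342) [0.5695 0.3732 0.028 ]
```

View pics/w2c.png

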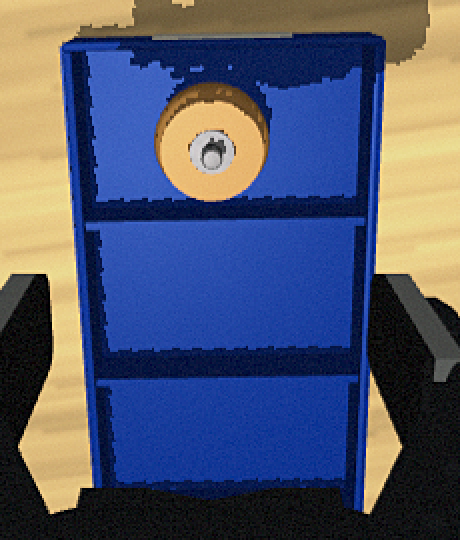

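The dividers sit at rows 269 and 348, so the middle compartment's centre is at x ≈ 0.523. The castor is over it.

step_arm(targets="-1 0.002 0.004 -0.03 0 0 0;-1 0.002 0.004 -0.05 0 0 0;-1 0.002 0.004 -0.06 0 0 0;-1 0.002 0.004 -0.065 0 0 0;-1 0.002 0.004 -0.066 0 0 0;-1 0.002 0.004 -0.066 0 0 0")

```text
clock: 11.05
eef_pos: [0.5258, 0.3066, 0.0215]
tool_rot: [0.078, 0.997, 0.0, 0.0]
ft_force: [0.2, 0.7, -0.8]
grip_width: 0.0453
grasp_force: 61.7
```

step_arm(targets="-1 -0.004 0 -0.006 0 0 0;-1 -0.004 0 -0.01 0 0 0;-1 -0.004 0 -0.01 0 0 0;-1 -0.004 0 -0.01 0 0 0")

```text
clock: 11.38
eef_pos: [0.5236, 0.3067, 0.0164]
tool_rot: [0.078, 0.997, 0.0, 0.0]
ft_force: [-0.9, 0.1, 2.5]
grip_width: 0.0454
grasp_force: 61.7
```

step_arm(targets="0.6 0 0 0 0 0 0;0.6 0 0 0 0 0 0;0.6 0 0 0 0 0 0;0.6 0 0 0.04 0 0 0;0.6 0 0 0.12 0 0 0;0.6 0 0 0.2 0 0 0;0.6 0 0 0.28 0 0 0;0.6 0 0 0.34 0 0 0;0.6 0 0 0.34 0 0 0")

```text
clock: 12.13
eef_pos: [0.5271, 0.3086, 0.1944]
tool_rot: [0.078, 0.997, 0.004, 0.006]
ft_force: [1.3, 0.7, 1.4]
grip_width: 0.0679
grasp_force: 0.0
```

step_arm(targets="0.4 0.02 -0.06 0 0 0 -0.15;0.4 0.06 -0.12 0 0 0 -0.3;0.4 0.1 -0.19 0 0 0 -0.45;0.4 0.14 -0.26 0 0 0 -0.6;0.4 0.18 -0.33 0 0 0 -0.75;0.4 0.2 -0.4 0 0 0 -0.9;0.4 0.222 -0.46 0 0 0 -1;0.4 0.222 -0.514 0 0 0 -1;0.4 0.222 -0.514 0 0 0 -1;0.4 0.222 -0.514 -0.08 0 0 -1")

```text
clock: 12.97
eef_pos: [0.6403, 0.0478, 0.1538]
tool_rot: [0.455, 0.89, 0.004, 0.007]
ft_force: [2.8, 1.7, 0.3]
grip_width: 0.06
grasp_force: 0.0
```

Run:
```python
from h import *
o=bot.get_obs(); print(o["eef_pos"],o["tool_rot"],o["grip_width"]); im=snap("wrist","w4")
snap("side","s4")
print(proj("w4",[.635,.05,.004]),proj("w4",[.640,.0435,.004]))
cv2.imwrite("pics/w4c.png",cv2.resize(cv2.cvtColor(im[120:340,160:480],cv2.COLOR_RGB2BGR),None,fx=2,fy=2))
```

```text
[0.64027117 0.04779202 0.15377137] [0.45547299 0.89021099 0.0043727  0.00704528] 0.059988200791020345
(np.float64(318.6584819334227), np.float64(227.1634487241803)) (np.float64(318.9891967650739), np.float64(236.33835869269546))
```

View pics/w4c.png

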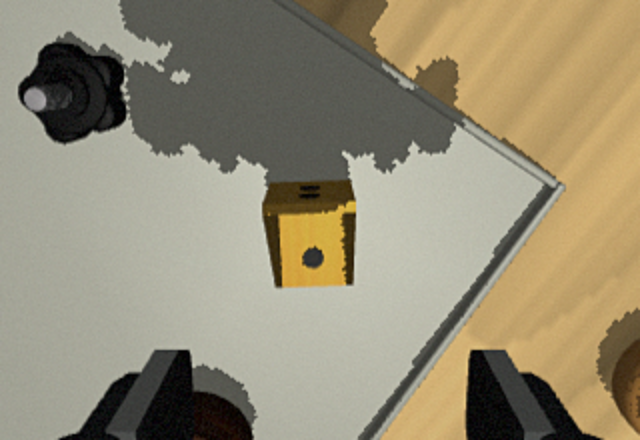

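The bracket is at crop (312,245), square to the fingers and about 2 mm left of centre. I'll go partway down and settle.

step_arm(targets="0.4 -0.002 -0.002 -0.06 0 0 0;0.4 -0.002 -0.002 -0.12 0 0 0;0.4 -0.002 -0.002 -0.16 0 0 0;0.4 -0.002 -0.002 -0.16 0 0 0;0.4 -0.002 -0.002 -0.16 0 0 0;0.4 -0.002 -0.002 -0.16 0 0 0")

```text
clock: 13.57
eef_pos: [0.6348, 0.0492, 0.0679]
tool_rot: [0.454, 0.891, 0.001, 0.001]
ft_force: [0.5, -0.3, -0.6]
grip_width: 0.0599
grasp_force: 0.0
```

step_arm(targets="0.4 -0.002 -0.001 -0.06 0 0 0;0.4 -0.002 -0.001 -0.1 0 0 0;0.4 -0.002 -0.001 -0.12 0 0 0;0.4 -0.002 -0.001 -0.124 0 0 0;0.4 -0.002 -0.001 -0.124 0 0 0;0.4 -0.002 -0.001 -0.124 0 0 0")

```text
clock: 14.07
eef_pos: [0.634, 0.0482, 0.0058]
tool_rot: [0.454, 0.891, 0.001, 0.001]
ft_force: [0.8, -0.4, -0.9]
grip_width: 0.0596
grasp_force: 0.0
```

step_arm(targets="-1 0 0 0 0 0 0;-1 0 0 0 0 0 0;-1 0 0 0 0 0 0;-1 0 0 0 0 0 0;-1 0 0 0 0 0 0;-1 0 0 0 0 0 0;-1 0 0 0 0 0 0;-1 0 0 0 0 0 0")

```text
clock: 14.73
eef_pos: [0.6338, 0.0481, 0.0056]
tool_rot: [0.454, 0.891, 0.001, 0.001]
ft_force: [-0.1, 0.2, 5.1]
grip_width: 0.0338
grasp_force: 60.2
```

step_arm(targets="-1 0 0 0.02 0 0 0;-1 0 0 0.08 0 0 0;-1 0 0 0.16 0 0 0;-1 0 0 0.24 0 0 0;-1 0 0 0.31 0 0 0;-1 0 0 0.31 0 0 0")

```text
clock: 15.23
eef_pos: [0.6369, 0.0483, 0.1686]
tool_rot: [0.454, 0.891, 0.004, 0.006]
ft_force: [1.9, -0.9, -0.3]
grip_width: 0.0334
grasp_force: 59.7
```

step_arm(targets="-1 -0.01 -0.06 0 0 0 0.14;-1 -0.02 -0.13 0 0 0 0.28;-1 -0.04 -0.2 0 0 0 0.42;-1 -0.06 -0.27 0 0 0 0.56;-1 -0.08 -0.34 0 0 0 0.7;-1 -0.09 -0.41 0 0 0 0.84;-1 -0.1 -0.48 0 0 0 0.98;-1 -0.106 -0.55 0 0 0 1;-1 -0.106 -0.62 0 0 0 1;-1 -0.106 -0.66 0 0 0 1")

```text
clock: 16.07
eef_pos: [0.5782, -0.2858, 0.1587]
tool_rot: [0.08, 0.997, -0.001, -0.0]
ft_force: [0.2, -0.2, -1.1]
grip_width: 0.0335
grasp_force: 59.7
```

step_arm(targets="-1 0 0 -0.06 0 0 0.1;-1 0 0 -0.12 0 0 0.2;-1 0 0 -0.18 0 0 0.2;-1 0 0 -0.21 0 0 0.2;-1 0 0 -0.22 0 0 0.2;-1 0 0 -0.22 0 0 0.2;-1 0 0 -0.22 0 0 0.2")

```text
clock: 16.65
eef_pos: [0.5799, -0.2822, 0.0496]
tool_rot: [-0.0, 1.0, -0.0, 0.0]
ft_force: [0.2, -0.7, -0.5]
grip_width: 0.0332
grasp_force: 59.7
```

step_arm(targets="-1 0.002 0 -0.04 0 0 0;-1 0.002 0 -0.065 0 0 0;-1 0.002 0 -0.08 0 0 0;-1 0.002 0 -0.084 0 0 0;-1 0.002 0 -0.086 0 0 0;-1 0.002 0 -0.087 0 0 0;-1 0.002 0 -0.087 0 0 0")

```text
clock: 17.23
eef_pos: [0.5813, -0.2824, 0.0066]
tool_rot: [-0.0, 1.0, -0.0, 0.001]
ft_force: [-0.6, -0.7, -1.4]
grip_width: 0.0336
grasp_force: 59.8
```

step_arm(targets="-1 0 0 -0.0015 0 0 0;-1 0 0 -0.0015 0 0 0;0.4 0 0 -0.0015 0 0 0;0.4 0 0 -0.0015 0 0 0;0.4 0 0 -0.0015 0 0 0;0.4 0 0 0.04 0 0 0;0.4 0 0 0.12 0 0 0;0.4 0 0 0.2 0 0 0;0.4 0 0 0.28 0 0 0;0.4 0 0 0.34 0 0 0")

```text
clock: 18.07
eef_pos: [0.5812, -0.2823, 0.1793]
tool_rot: [-0.0, 1.0, -0.001, 0.002]
ft_force: [0.5, -1.3, 0.3]
grip_width: 0.0599
grasp_force: 0.0
```

step_arm(targets="0.4 -0.01 0.07 0 0 0 0;0.4 -0.03 0.15 0 0 0 0;0.4 -0.05 0.23 0 0 0 0;0.4 -0.07 0.31 0 0 0 0;0.4 -0.09 0.39 0 0 0 0;0.4 -0.1 0.47 0 0 0 0;0.4 -0.108 0.55 0 0 0 0;0.4 -0.108 0.634 0 0 0 0;0.4 -0.108 0.634 -0.05 0 0 0;0.4 -0.108 0.634 -0.08 0 0 0")

```text
clock: 18.9
eef_pos: [0.5264, 0.038, 0.1351]
tool_rot: [-0.003, 1.0, 0.0, 0.001]
ft_force: [0.1, -0.7, 0.1]
grip_width: 0.0597
grasp_force: 0.0
```

step_arm(targets="0.4 0 0 0 0 0 0;0.4 0 0 0 0 0 0")

```text
clock: 19.07
eef_pos: [0.5256, 0.0352, 0.1348]
tool_rot: [-0.0, 1.0, -0.0, -0.001]
ft_force: [0.4, -0.1, 0.7]
grip_width: 0.0598
grasp_force: 0.0
```

Run:
```python
from h import *
o=bot.get_obs(); print(o["eef_pos"],o["tool_rot"],o["grip_width"]); im=snap("wrist","w5")
print(proj("w5",[.527,.0355,.02]),proj("w5",[.432,.042,.012]))
g=cv2.convertScaleAbs(cv2.cvtColor(im,cv2.COLOR_RGB2BGR),alpha=1.5); cv2.imwrite("pics/w5.png",g)
```

```text
[0.52555707 0.03516689 0.13478856] [-3.42047108e-04  9.99999278e-01 -9.98604305e-05 -1.14781333e-03] 0.05981284297363799
(np.float64(323.8675400552142), np.float64(246.06643322689794)) (np.float64(332.91857859235387), np.float64(116.51529388649263))
```

View pics/w5.png

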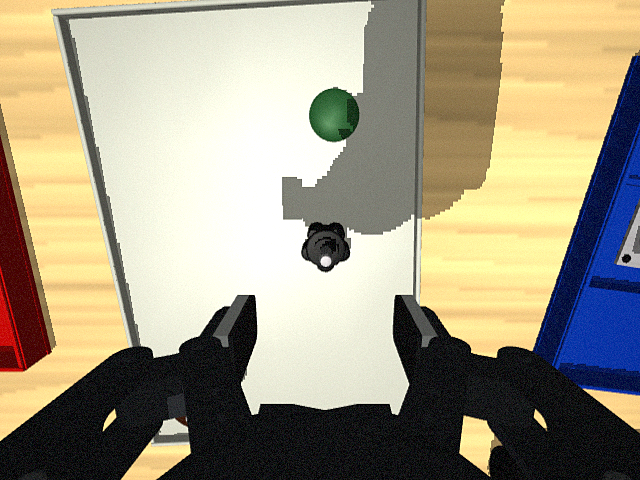

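The knob is at (326,246), about 1.5 mm to +y of where I expected. The button is at (334,115), as predicted.

step_arm(targets="0.4 0.003 0.004 -0.07 0 0 0;0.4 0.003 0.004 -0.14 0 0 0;0.4 0.003 0.004 -0.2 0 0 0;0.4 0.003 0.004 -0.24 0 0 0;0.4 0.003 0.004 -0.256 0 0 0;0.4 0.003 0.004 -0.26 0 0 0;0.4 0.003 0.004 -0.26 0 0 0;0.4 0.003 0.004 -0.26 0 0 0")

```text
clock: 19.78
eef_pos: [0.5298, 0.0368, 0.0072]
tool_rot: [0.0, 1.0, 0.0, 0.002]
ft_force: [0.1, -0.7, -0.4]
grip_width: 0.06
grasp_force: 0.0
```

step_arm(targets="-1 0 0 0 0 0 0;-1 0 0 0 0 0 0;-1 0 0 0 0 0 0;-1 0 0 0 0 0 0;-1 0 0 0 0 0 0;-1 0 0 0 0 0 0;-1 0 0 0 0 0 0;-1 0 0 0 0 0 0")

```text
clock: 20.45
eef_pos: [0.5296, 0.0371, 0.0074]
tool_rot: [-0.0, 1.0, 0.0, 0.002]
ft_force: [-0.6, -0.5, 5.6]
grip_width: 0.036
grasp_force: 59.6
```

step_arm(targets="-1 0 0 0.02 0 0 0;-1 0 0 0.08 0 0 0;-1 0 0 0.16 0 0 0;-1 0 0 0.24 0 0 0;-1 0 0 0.3 0 0 0;-1 0 0 0.3 0 0 0")

```text
clock: 20.95
eef_pos: [0.5326, 0.0374, 0.1639]
tool_rot: [-0.0, 1.0, 0.001, 0.007]
ft_force: [0.3, -0.2, -0.4]
grip_width: 0.036
grasp_force: 60.0
```

step_arm(targets="-1 -0.01 -0.06 0 0 0 0;-1 -0.02 -0.13 0 0 0 0;-1 -0.03 -0.2 0 0 0 0;-1 -0.04 -0.28 0 0 0 0;-1 -0.05 -0.36 0 0 0 0;-1 -0.05 -0.44 0 0 0 0;-1 -0.05 -0.52 0 0 0 0;-1 -0.05 -0.59 0 0 0 0;-1 -0.05 -0.638 0 0 0 0;-1 -0.05 -0.638 0 0 0 0")

```text
clock: 21.78
eef_pos: [0.5024, -0.2869, 0.1555]
tool_rot: [0.003, 1.0, -0.001, 0.0]
ft_force: [0.8, 0.4, -0.2]
grip_width: 0.0361
grasp_force: 60.2
```

step_arm(targets="-1 0 0 -0.06 0 0 0;-1 0 0 -0.12 0 0 0;-1 0 0 -0.18 0 0 0;-1 0 0 -0.22 0 0 0;-1 0 0 -0.25 0 0 0;-1 0 0 -0.26 0 0 0;-1 0 0 -0.26 0 0 0;-1 0 0 -0.26 0 0 0")

```text
clock: 22.45
eef_pos: [0.5034, -0.2818, 0.0261]
tool_rot: [-0.0, 1.0, -0.0, 0.0]
ft_force: [0.5, 0.6, -0.2]
grip_width: 0.0358
grasp_force: 60.1
```

.0261 → .008: −0.036.

step_arm(targets="-1 0.002 0 -0.015 0 0 0;-1 0.002 0 -0.027 0 0 0;-1 0.002 0 -0.033 0 0 0;-1 0.002 0 -0.036 0 0 0;-1 0.002 0 -0.036 0 0 0;-1 0.002 0 -0.036 0 0 0")

```text
clock: 22.95
eef_pos: [0.504, -0.2821, 0.0075]
tool_rot: [-0.0, 1.0, -0.0, 0.0]
ft_force: [0.4, 0.1, 0.6]
grip_width: 0.0359
grasp_force: 60.3
```

step_arm(targets="0.4 0 0 0 0 0 0;0.4 0 0 0 0 0 0;0.4 0 0 0 0 0 0;0.4 0 0 0.04 0 0 0;0.4 0 0 0.12 0 0 0;0.4 0 0 0.2 0 0 0;0.4 0 0 0.28 0 0 0;0.4 0 0 0.34 0 0 0;0.4 0 0 0.34 0 0 0")

```text
clock: 23.7
eef_pos: [0.5078, -0.2842, 0.1857]
tool_rot: [-0.0, 1.0, -0.004, 0.006]
ft_force: [1.3, 0.0, 1.0]
grip_width: 0.0599
grasp_force: 0.0
```

step_arm(targets="0.2 -0.01 0.07 0 0 0 0;0.2 -0.03 0.15 0 0 0 0;0.2 -0.05 0.23 0 0 0 0;0.2 -0.07 0.31 0 0 0 0;0.2 -0.1 0.39 0 0 0 0;0.2 -0.12 0.47 0 0 0 0;0.2 -0.146 0.55 0 0 0 0;0.2 -0.146 0.649 -0.05 0 0 0;0.2 -0.146 0.649 -0.12 0 0 0;0.2 -0.146 0.649 -0.2 0 0 0")

```text
clock: 24.53
eef_pos: [0.4333, 0.0458, 0.0785]
tool_rot: [-0.003, 1.0, 0.001, 0.004]
ft_force: [1.5, -0.4, -0.4]
grip_width: 0.0512
grasp_force: 0.0
```

step_arm(targets="0.2 0 0 0 0 0 0;0.2 0 0 0 0 0 0;0.2 0 0 0 0 0 0")

```text
clock: 24.78
eef_pos: [0.4319, 0.0423, 0.0787]
tool_rot: [0.0, 1.0, 0.0, 0.001]
ft_force: [-1.1, 0.6, -0.3]
grip_width: 0.0513
grasp_force: 0.0
```

Run:
```python
from h import *
o=bot.get_obs(); print(o["eef_pos"],o["grip_width"]); im=snap("wrist","w6")
c=blobs(im,(45,90,5),(90,255,255),100,(200,150,450,350))[0]; (x,y),r=cv2.minEnclosingCircle(c); print(x,y,r,ray("w6",x,y,.012))
snap("top","t6"); snap("side","s6")
```

```text
[0.43192322 0.04226695 0.07874357] 0.05134034918381784
323.746826171875 262.582275390625 28.356531143188477 [0.43150268 0.04266286 0.012     ]
```

View pics/s6.png

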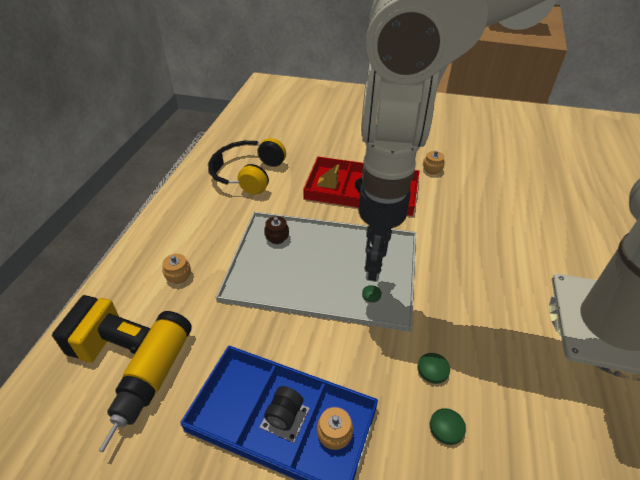

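The side view shows the oak foot (335,428) and castor (285,408) standing in the blue box, with the bracket upright in the red box. The walnut foot and the bystanders are unmoved. Next is the button, directly under the gripper.

step_arm(targets="0.2 -0.001 0 -0.05 0 0 0;0.2 -0.001 0 -0.1 0 0 0;0.2 -0.001 0 -0.13 0 0 0;0.2 -0.001 0 -0.142 0 0 0;0.2 -0.001 0 -0.149 0 0 0;0.2 -0.001 0 -0.149 0 0 0;0.2 -0.001 0 -0.149 0 0 0")

```text
clock: 25.52
eef_pos: [0.4317, 0.0425, 0.0041]
tool_rot: [0.0, 1.0, 0.0, 0.001]
ft_force: [-0.4, -0.3, 0.5]
grip_width: 0.0515
grasp_force: 0.0
```

step_arm(targets="-0.1 0 0 0 0 0 0;-1 0 0 0 0 0 0;-1 0 0 0 0 0 0;-1 0 0 0 0 0 0;-1 0 0 0 0 0 0;-1 0 0 0 0 0 0")

```text
clock: 26.02
eef_pos: [0.4316, 0.0426, 0.0046]
tool_rot: [-0.0, 1.0, 0.0, 0.001]
ft_force: [-1.7, -0.4, 7.0]
grip_width: 0.033
grasp_force: 58.8
```

step_arm(targets="-1 0 0 0.01 0 0 0;-1 0 0 0.04 0 0 0;-1 0 0 0.1 0 0 0;-1 0 0 0.16 0 0 0;-1 0 0 0.22 0 0 0;-1 0 0 0.22 0 0 0")

```text
clock: 26.52
eef_pos: [0.4348, 0.043, 0.1191]
tool_rot: [-0.0, 1.0, 0.001, 0.006]
ft_force: [1.7, 0.4, 0.6]
grip_width: 0.0332
grasp_force: 59.7
```

Run:
```python
from h import *
o=bot.get_obs(); print(o["eef_pos"],o["grip_width"],o["grasp_force"]); im=snap("wrist","w7")
cv2.imwrite("pics/w7c.png",cv2.cvtColor(cv2.convertScaleAbs(im[200:480,140:520],alpha=1.5),cv2.COLOR_RGB2BGR))
```

```text
[0.43477488 0.04297084 0.11908545] 0.03318835791004892 59.73078171675297
```

View pics/w7c.png

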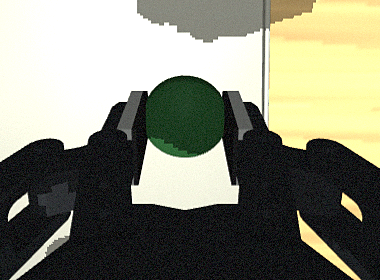

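The button is held level and centred between the pads, at crop (185,115).

step_arm(targets="-1 0 -0.06 0 0 0 0;-1 -0.01 -0.13 0 0 0 0;-1 -0.02 -0.2 0 0 0 0;-1 -0.02 -0.28 0 0 0 0;-1 -0.02 -0.36 0 0 0 0;-1 -0.02 -0.44 0 0 0 0;-1 -0.02 -0.52 0 0 0 0;-1 -0.02 -0.59 0 0 0 0;-1 -0.02 -0.649 0 0 0 0;-1 -0.02 -0.649 0 0 0 0")

```text
clock: 27.4
eef_pos: [0.4202, -0.2871, 0.1123]
tool_rot: [0.003, 1.0, -0.001, 0.0]
ft_force: [0.3, -0.7, 0.4]
grip_width: 0.033
grasp_force: 59.8
```

step_arm(targets="-1 0 0 -0.05 0 0 0;-1 0 0 -0.1 0 0 0;-1 0 0 -0.15 0 0 0;-1 0 0 -0.18 0 0 0;-1 0 0 -0.19 0 0 0;-1 0 0 -0.19 0 0 0;-1 0 0 -0.19 0 0 0")

```text
clock: 27.98
eef_pos: [0.4205, -0.2817, 0.0181]
tool_rot: [-0.0, 1.0, 0.0, -0.0]
ft_force: [-0.9, -0.7, -1.2]
grip_width: 0.0325
grasp_force: 59.8
```

step_arm(targets="-1 0 0 -0.012 0 0 0;-1 0 0 -0.02 0 0 0;-1 0 0 -0.024 0 0 0;-1 0 0 -0.026 0 0 0;-1 0 0 -0.026 0 0 0;-1 0 0 -0.026 0 0 0")

```text
clock: 28.48
eef_pos: [0.4205, -0.2821, 0.0051]
tool_rot: [-0.0, 1.0, -0.0, 0.0]
ft_force: [-0.0, 0.3, -0.4]
grip_width: 0.033
grasp_force: 59.8
```

step_arm(targets="-1 0 0 -0.001 0 0 0;-1 0 0 -0.001 0 0 0;0.2 0 0 -0.001 0 0 0;0.2 0 0 -0.001 0 0 0;0.2 0 0 -0.001 0 0 0;0.2 0 0 0.03 0 0 0;0.2 0 0 0.1 0 0 0;0.2 0 0 0.18 0 0 0;0.2 0 0 0.26 0 0 0;0.2 0 0 0.34 0 0 0")

```text
clock: 29.32
eef_pos: [0.4199, -0.2816, 0.1766]
tool_rot: [-0.0, 1.0, 0.0, -0.0]
ft_force: [0.8, -0.7, -0.0]
grip_width: 0.0511
grasp_force: 0.0
```

step_arm(targets="0.2 -0.04 0.08 0.04 0 0 0;0.2 -0.08 0.16 0.08 0 0 0;0.2 -0.1 0.24 0.1 0 0 0;0.2 -0.1 0.32 0.1 0 0 0;0.2 -0.1 0.4 0.1 0 0 0;0.2 -0.1 0.4 0.1 0 0 0;0.2 -0.1 0.4 0.1 0 0 0")

```text
clock: 29.9
eef_pos: [0.37, -0.0795, 0.2254]
tool_rot: [-0.003, 1.0, 0.0, 0.001]
ft_force: [-0.3, -0.3, 0.6]
grip_width: 0.0511
grasp_force: 0.0
```

Run:
```python
from h import *
o=bot.get_obs(); print(o["eef_pos"],o["clock"]); t=snap("top","t8"); s=snap("side","s8")
r=cv2.resize(t[190:345,125:480],(710,310),interpolation=cv2.INTER_CUBIC); b=cv2.resize(s[140:220,290:430],(455,260),interpolation=cv2.INTER_CUBIC)
p=np.zeros((570,710,3),np.uint8); p[:310]=r; p[310:,:455]=b; cv2.imwrite("pics/fin.png",cv2.cvtColor(p,cv2.COLOR_RGB2BGR))
```

```text
[ 0.37002496 -0.07949612  0.22544227] 29.9
```

View pics/fin.png

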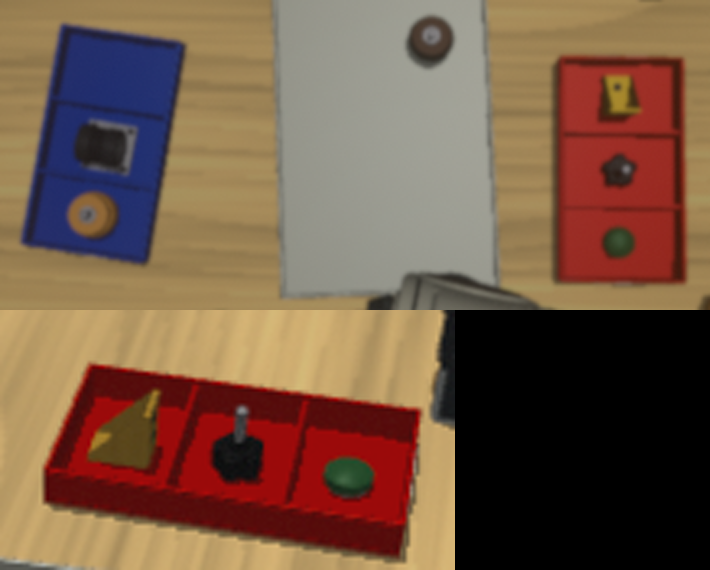

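All five parts stand alone in their compartments: the button at (348,476), knob (238,455) and bracket (130,435) in the red box, and the castor and oak foot in the blue. The walnut foot is in the tray.

```bash
python3 -c "
from workcell import bot
print(bot.job_done())"
```

```text
the job is handed in; nothing more can be done
None
```

I handed the job in at about 30 s of the 128 s allowed; the hand-in returned no verdict, but the last pictures show all five parts upright, each alone in a compartment of its own box, with the walnut foot still in the tray and the drill and ear defenders not touched.

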